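# Open the music box and start it

## Task

Start the dark wooden music box on the hall sideboard: with a fingertip, without gripping anything, push its lid up by the brass tab and over backwards until it stays open by itself, then press the white play button inside all the way down and let it go. Be gentle with the lid, do not lift the box or shove it from its place, and leave the tan rattan box shut and all the other ornaments where they stand.

Things in the scene. Friction and masses are not known exactly. Their poses are not given: they have to be found in the camera images.
- musicbox: the music box: dark wooden box with brass corners and tab and a red panel on its lid, 140 (x) x 160 (y) x 85 mm high, walls 7 mm, loose on the surface, about 1.2 kg. Origin: centre of its underside. Its front, with the lid's tab, faces its own -x; the hinge runs along y at the back (+x) top edge. Inside, a flat deck lies 52 mm above the underside; works (drum and comb, up to 77 mm above the underside) stand on the deck's back part, 23 to 57 mm behind (+x of) the box's centre
- lid (a joint): music box lid, rad: 0 shut, opens upward and back to a stop at 2.0. Free-swinging hinge; balance point at about 1.55: let go below it the lid falls shut, beyond it the lid falls back to the stop and stays. The lid is a slab 8 mm thick, 140 mm from hinge to front edge, 160 mm wide, about 0.2 kg (0.16 to 0.26); lifting it at the tab takes about 1 to 1.5 N
- lid_tab (a point): middle of the front end of the lid's brass thumb tab, on the tab's underside (85.5 mm above the table when shut). The tab is 90 mm wide along y, 6 mm thick, and juts 25 mm out from the lid's front edge with free space below it. The point turns with the lid: its x axis points along the lid towards the hinge, z out of the lid's outer face. It is 165 mm from the hinge axis
- lid_face: outer skin of the music box lid and of its tab (the side that faces up when shut, red panel included), 3 mm thick, part of the lid and turning with it. Origin on the hinge axis
- lid_hinge (a point): middle of the lid's hinge axis, which is the box's y direction; 70 mm behind the box's centre, 85.5 mm above its underside
- play (a joint): play button travel, m: 0 up, 0.006 fully down; a spring pushes back, 1.2 N at the start and 4 N when fully down
- play_top (a point): centre of the top of the round white play button (28 mm across) on the deck inside the music box, 22 mm in front (-x) of the box's centre, about 74 mm above the underside; z points up
- trinketbox: bystander: trinket box of tan rattan with cream panel and black tab, same size and shape as the music box. Origin: centre of its underside
- trinket_lid (a joint): its lid, rad, 0 shut; to be left shut
- soap: bystander: small clear round soap bottle with white cap, 56 mm across, 120 mm tall, loose. Origin: centre of its underside
- figurine: bystander: figurine of a reclining lady in red on a dark base, 150 x 45 mm, 93 mm tall, loose. Origin: centre of its underside
- bowl: bystander: small brass bowl, 90 mm across, 40 mm tall, loose. Origin: centre of its underside
- palm_tall: bystander: dark metal palm-tree candlestick with green fronds, 250 mm tall, 125 mm across the fronds, foot 72 mm across, loose. Origin: centre of its underside
- palm_mid: bystander: the same kind of palm candlestick, 220 mm tall, loose. Origin: centre of its underside
- palm_small: bystander: the same kind of palm candlestick, 190 mm tall, loose. Origin: centre of its underside

How it is judged:
On the way, in this order (a step that is already met when the one before it is completed fails the run):
1. the lid lies open on its own: past 1.75 rad with nothing touching it (value of joint lid above 1.75 rad and contact force between anything else and lid below 0.05 N), for 0.3 s.
2. the play button is pressed down (more than 4.5 mm of its 6 mm) by the fingers with the lid open (value of joint lid above 1.75 rad and value of joint play above 0.0045 m and contact force between the fingers and play above 0.5 N), for 0.05 s.
At the end, for the whole second after the job is handed in: The music box's lid rests open past 1.75 rad by itself, the play button is up again (under 2 mm down), the box stands flat and still within 50 mm of where it was, and the rattan box's lid is shut (under 0.1 rad) (value of joint lid above 1.75 rad and velocity of joint lid between -0.1 and 0.1 rad/s and value of joint play below 0.002 m and distance of musicbox from where it was at the start of the episode below 0.05 m and height (world z) of musicbox below 0.008 m and angle between musicbox's own z axis and vertical below 0.05 rad and value of joint trinket_lid below 0.1 rad and linear speed of musicbox below 0.05 m/s); the robot touches nothing.
It fails at once if the music box is lifted, tipped or shoved (underside more than 12 mm up, tilted more than 0.15 rad, or more than 50 mm from its place) (height (world z) of musicbox above 0.012 m or angle between musicbox's own z axis and vertical above 0.15 rad or distance of musicbox from where it was at the start of the episode above 0.05 m).
It fails at once if the lid is gripped: the fingers press on its outer face while it is being raised (contact force between the fingers and lid_face above 1 N and value of joint lid between 0.15 and 1.5 rad).
It fails at once if the lid is forced: the fingers bear on it with more than 20 N (contact force between the fingers and lid above 20 N).
It fails at once if the trinket box is moved more than 25 mm or its lid is opened more than 0.15 rad (distance of trinketbox from where it was at the start of the episode above 0.025 m or value of joint trinket_lid above 0.15 rad).
It fails at once if an ornament (soap, figurine, bowl or a palm) is moved more than 25 mm, lifted or knocked over (distance of any of soap, figurine, bowl, palm_tall, palm_mid, palm_small from where it was at the start of the episode above 0.025 m or angle between any of soap, figurine, bowl, palm_tall, palm_mid, palm_small's own z axis and vertical above 0.3 rad).
It also fails if it takes over 64 s, if anything falls off the work surface, if the arm or the gripper's body presses on something with over 40 N, if the wrist force passes 120 N, or if a joint passes its speed limit or range.

## Robot

A 6-joint arm with a two-finger parallel gripper is mounted at the origin on the work surface. World frame = base frame: x ahead of the robot, y to its left, z up, the work surface at z = 0. Lengths are in m, angles in rad, forces in N, time in s.
With the tool pointing down it reaches from about 0.325 to 0.9 m from the base axis. Payload 6.1 kg.
Tool frame: the origin (TCP) lies on the centre line of the jaws, within the pads' length; the fingertips stand 17 mm ahead of it and the grasp point (between the pads) lies 2 mm behind it; z points along the fingers, y is the line along which they close (so a half turn about z gives the same grasp; the last joint's range is limited). The gripper opens to 87 mm and grips with 3 to 60 N. Pads are 19 mm wide; open, the fingers measure 117 mm over their backs; the gripper's body (75 mm by 190 mm) begins 51 mm behind the grasp point.
Start: joints at [1.202, 0.22, 1.526, -0, 1.395, -0.126], TCP at [0.15, 0.607, 0.203] pointing down, gripper open.
Joint ranges: [-2.98, 2.98], [-0.91, 2.08], [0.09, 2.57], [-1.24, 4.39], [0.2, 2.65], [-2.68, 2.68]. Speed limits (rad/s): [2.57, 2.57, 3.01, 3.14, 3.14, 3.14].

## Interface

Orientations are given as a unit quaternion [w, x, y, z].
In Python, from plant import * gives the robot as it stands.
- The arm moves only by the tool step_arm, never from a script. Its arguments are lists of equal length, an entry for each row: "offset": the shift along the tool's x, y, z in m, a list of three; "rotation": the turn, a rotation vector about the tool's x, y, z in degrees, a list of three. A call has exactly 5 rows; each row shifts and turns the commanded pose from where the row before left it, along the tool's axes as they then stand; what a row does not reach is not made up. A row lasts 1/8 s, in which the tool goes at most 62.5 mm and 10.7 degrees, less where a joint would pass 70% of its speed; a pose out of reach is approached as far as the arm can. A call is refused whole if a number of a shift passes 0.0625 or a number of a turn 10.7, either way. A call with a gripper value outside its range is refused whole. "hand" is the opening, from 0 (shut) to 1 (fully open), set as the call begins (left out, the last holds). The fingers move at their own pace and stop on an object; "newtons" is the grip in N (left out, the last holds). Time passes only in rows, so rows that do not move let the fingers close, or fill a call up. It gives the time, the measured TCP pose, the force, the opening and the grip force at its end, in the units of the state.
- get_obs(): the state, without advancing time (a new reading comes with each control period).
- read_camera(name): name is "side" or "top"; returns a dict with "color" (384x512x3 uint8, blue, green, red), "fx", "fy", "cx", "cy" (pixels), "view" (4x4, takes a point from world to camera coordinates). Camera axes: x right, y down, z forward; pixel columns grow to the right and rows downward; lengths in m; the calibration is good to about 2 mm. A picture is of the moment at which its call begins. There is no depth.
- finish_job(): hands the job in; it is judged then, once.
The state is a dict: "clock": time; "joints": joint angles; "qvel": joint speeds; "joint_efforts": joint torques, N m; "tcp_pos": TCP position; "tool_rot": TCP orientation; "contact_force": force on the tool from outside, world axes, zero at the start; "moment": the same for the moment, N m; "width": opening from 0.0 (shut) to 1.0 (fully open); "grip_force": force on a finger pad.
Only numpy, scipy, OpenCV 4.12 (cv2) and the standard library are available. Lean on these libraries where they do the work, as an engineer would, in place of code of your own. Each camera call takes 0.05 s, during which the arm holds its last target. There are 200 camera calls.

## Working session

There is one attempt and no reset: what is moved stays moved. The work goes in short steps, Python scripts to look and compute and a tool call to move; the robot and the scene stay as the last step left them, time stands still between calls to the robot, and variables do not carry over. Pictures are saved under pics/ and viewed, at most 10 in all, crops included, and the job is handed in when it is done.

Besides the shell and the picture viewer there is one more tool, called after "Call:" by a JSON object that holds its "op" and its "data". step_arm: Moves the arm, as the interface text tells. Its arguments: {"type":"object","properties":{"offset":{"type":"array","items":{"type":"array","items":{"type":"number"}}},"rotation":{"type":"array","items":{"type":"array","items":{"type":"number"}}},"hand":{"type":"number"},"newtons":{"type":"number"}},"required":["offset","rotation"]}

```bash
mkdir -p pics; ls; python3 - <<'E'
from plant import *
import cv2,numpy as np
for n in ("side","top"):
    c=read_camera(n); cv2.imwrite(f"pics/{n}0.png",c["color"])
    print(n,c["fx"],c["fy"],c["cx"],c["cy"]);print(np.round(c["view"],4).tolist())
o=get_obs();print(o)
E
```

```text
pics
side 475.6405706208417 475.6405706208417 254.5143874177186 196.11216090180542
[[0.7938, -0.608, -0.0147, -0.4859], [-0.4761, -0.6061, -0.6372, 0.3509], [0.3785, 0.5128, -0.7705, 1.447], [0.0, 0.0, 0.0, 1.0]]
top 464.3317125874713 464.3317125874713 262.09393463352933 191.0345743681619
[[-0.0051, -1.0, 0.0006, 0.0067], [-0.9896, 0.0049, -0.1435, 0.6142], [0.1435, -0.0013, -0.9897, 1.6458], [0.0, 0.0, 0.0, 1.0]]
{'clock': 0.1, 'joints': array([ 1.20189129e+00,  2.21153445e-01,  1.52749030e+00,  5.44218241e-06,
        1.39467595e+00, -1.26062170e-01]), 'qvel': array([-0.00017826, -0.00063224, -0.00189993, -0.0002383 ,  0.00030412,
        0.00057151]), 'joint_efforts': array([ 1.96380133e-03, -4.95938909e+01, -3.88521016e+01,  7.00138905e-02,
        5.14576037e-02, -7.84254530e-05]), 'tcp_pos': array([0.15005681, 0.6061197 , 0.20164623]), 'tool_rot': array([-2.14129050e-04,  1.21123726e-01,  9.92637042e-01, -8.36553613e-04]), 'contact_force': array([0.0842264 , 0.71880426, 0.34922967]), 'moment': array([-0.06256313,  0.00213138, -0.04210219]), 'grip_force': 0.0, 'width': 1.0006901593421456}
```

View pics/side0.png

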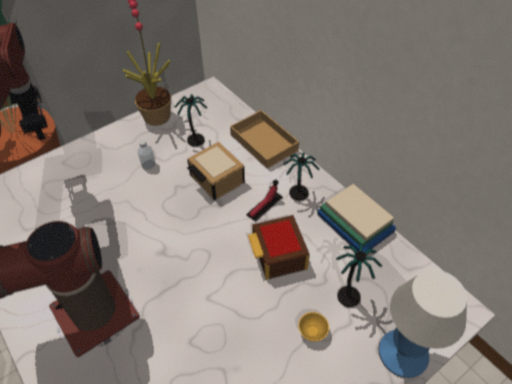

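View pics/top0.png

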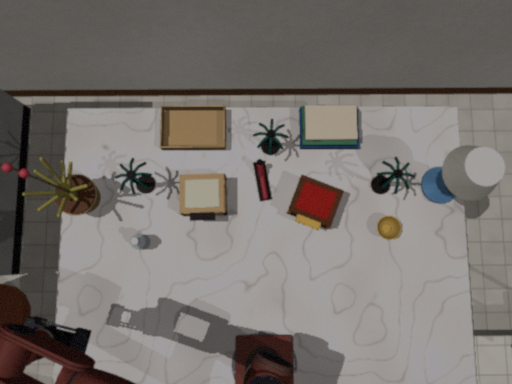

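The side view shows the music box (red lid) at about (280,247) with its tab at (256,245). In the top view it sits at about (316,202), with the tab at (308,222). I'll crop in on both for the corners.

```bash
python3 - <<'E'
import cv2,numpy as np
t=cv2.imread("pics/top0.png")[165:240,275:355];s=cv2.imread("pics/side0.png")[205:285,235:320]
a=cv2.resize(t,(400,375),interpolation=cv2.INTER_CUBIC);b=cv2.resize(s,(400,int(80*400/85)),interpolation=cv2.INTER_CUBIC)
h=np.zeros((380,800,3),np.uint8);h[:375,:400]=a;h[:b.shape[0],400:]=b
h=cv2.convertScaleAbs(h,alpha=1.6)
cv2.imwrite("pics/crop1.png",h)
E
```

```text
(no output)
```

View pics/crop1.png

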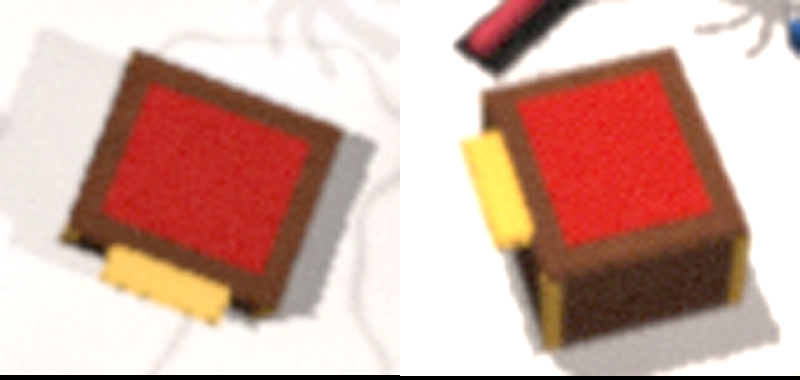

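```bash
cat > h.py <<'E'
import numpy as np
from plant import *
C={"side":(475.64057,254.51439,196.11216,np.array([[0.7938,-0.608,-0.0147,-0.4859],[-0.4761,-0.6061,-0.6372,0.3509],[0.3785,0.5128,-0.7705,1.447]])),
"top":(464.33171,262.09393,191.03457,np.array([[-0.0051,-1,0.0006,0.0067],[-0.9896,0.0049,-0.1435,0.6142],[0.1435,-0.0013,-0.9897,1.6458]]))}
def proj(n,P):
    f,cx,cy,V=C[n];p=np.asarray(P)@V[:,:3].T+V[:,3]
    return p[...,:2]/p[...,2:]*f+[cx,cy]
def ray(n,u,z):
    f,cx,cy,V=C[n];R=V[:,:3];o=-np.linalg.inv(R)@V[:,3];d=np.linalg.inv(R)@[(u[0]-cx)/f,(u[1]-cy)/f,1]
    return o+d*(z-o[2])/d[2]
E
python3 - <<'E'
from h import *
from scipy.optimize import least_squares
T=np.array([[70,230],[135,52],[343,132],[268,305],[100,278],[218,322]])/5+[275,165]
S=(np.array([[483,92],[668,50],[747,235],[550,275],[462,142],[502,250]])-[400,0])*(85/400)+[235,205]
zt=.0935
L=np.array([[-.07,.08,zt],[.07,.08,zt],[.07,-.08,zt],[-.07,-.08,zt],[-.095,.045,.0915],[-.095,-.045,.0915]])
def W(p):
    c,s=np.cos(p[2]),np.sin(p[2]);return L@np.array([[c,-s,0],[s,c,0],[0,0,1]]).T+[p[0],p[1],0]
f=lambda p:np.r_[(proj("top",W(p))-T).ravel(),(proj("side",W(p))-S).ravel()]
r=least_squares(f,[.6,-.1,0]);print(r.x,np.degrees(r.x[2]));print(np.round(r.fun.reshape(-1,2),1).tolist())
x=r.x;c,s=np.cos(x[2]),np.sin(x[2])
for l in [(-.095,0),(.07,0),(-.022,0)]: print(l,x[0]+c*l[0]-s*l[1],x[1]+s*l[0]+c*l[1])
for n,u in dict(palm_r=(381,184),palm_c=(271,146),fig1=(260,162),fig2=(266,198),bowl=(389,228)).items(): print(n,ray("top",u,.02))
from scipy.spatial.transform import Rotation as R
q=get_obs()["tool_rot"];print(R.from_quat(q,scalar_first=True).as_matrix().round(3))
E
```

```text
[ 0.57209028 -0.18773169 -0.37810188] -21.663641738818953
[[-0.8, -0.2], [0.2, -1.2], [1.0, -0.9], [2.4, 1.4], [-0.1, 0.5], [0.4, 1.1], [-0.6, -0.9], [1.3, -1.7], [1.3, -1.2], [-0.6, 1.4], [-0.8, -0.8], [-1.6, -0.5]]
(-0.095, 0) 0.48380041226286963 -0.15266176652922797
(0.07, 0) 0.6371459697629374 -0.21357268504958382
(-0.022, 0) 0.5516442043689602 -0.17961023351096117
palm_r [ 0.64190396 -0.43668307  0.02      ]
palm_c [ 0.78805018 -0.03066429  0.02      ]
fig1 [0.72714287 0.01080662 0.02      ]
fig2 [ 0.59176619 -0.01069883  0.02      ]
bowl [ 0.47909608 -0.45908678  0.02      ]
[[-0.971  0.24  -0.001]
 [ 0.24   0.971 -0.002]
 [ 0.    -0.002 -1.   ]]
```

Call:
{"op": "step_arm", "data": {"offset": [[-0.036,-0.036,-0.004],[-0.036,-0.036,-0.004],[-0.036,-0.036,-0.004],[-0.036,-0.038,-0.004],[-0.036,-0.038,-0.004]], "rotation": [[0,0,7.8],[0,0,0],[0,0,0],[0,0,0],[0,0,0]], "hand": 0, "newtons": 10}}

```text
clock: 0.72
tcp_pos: [0.2557, 0.3706, 0.2224]
tool_rot: [-0.0, 0.188, 0.982, -0.0]
contact_force: [0.9, -0.5, 1.0]
width: 0.519
grip_force: 0.0
```

Call:
{"op": "step_arm", "data": {"offset": [[-0.034,-0.039,0],[-0.034,-0.039,0],[-0.034,-0.039,0],[-0.034,-0.039,0],[-0.034,-0.039,0]], "rotation": [[0,0,0],[0,0,0],[0,0,0],[0,0,0],[0,0,0]]}}

```text
clock: 1.35
tcp_pos: [0.3415, 0.1267, 0.2225]
tool_rot: [0.0, 0.188, 0.982, 0.0]
contact_force: [1.6, 0.0, 0.2]
width: 0.019
grip_force: 0.0
```

Call:
{"op": "step_arm", "data": {"offset": [[-0.034,-0.039,0],[-0.034,-0.039,0],[-0.034,-0.039,0],[-0.034,-0.039,0],[-0.034,-0.039,0]], "rotation": [[0,0,0],[0,0,0],[0,0,0],[0,0,0],[0,0,0]]}}

```text
clock: 1.98
tcp_pos: [0.4273, -0.1175, 0.2224]
tool_rot: [-0.0, 0.189, 0.982, 0.0]
contact_force: [1.1, 0.1, 0.2]
width: 0.005
grip_force: 0.0
```

Call:
{"op": "step_arm", "data": {"offset": [[0,0,0],[0,0,0],[0,0,0],[0,0,0],[0,0,0]], "rotation": [[0,-9,0],[0,-9,0],[0,-9,0],[0,-9,0],[0,-9,0]]}}

```text
clock: 2.6
tcp_pos: [0.4618, -0.1201, 0.2129]
tool_rot: [0.365, 0.177, 0.911, -0.074]
contact_force: [0.4, -0.3, -0.3]
width: 0.005
grip_force: 0.0
```

```bash
python3 - <<'E'
from h import *
from scipy.spatial.transform import Rotation as R
o=get_obs();print(o["joints"].round(3),o["tcp_pos"].round(4),o["width"],o["contact_force"].round(2));print(R.from_quat(o["tool_rot"],scalar_first=True).as_matrix().round(3))
E
```

```text
[-0.45  -0.911  2.548  0.058  0.743 -1.664] [ 0.4618 -0.1201  0.2129] 0.005296200737292012 [ 0.38 -0.28 -0.26]
[[-0.671  0.377  0.638]
 [ 0.269  0.926 -0.265]
 [-0.691 -0.006 -0.723]]
```

```bash
cat >> h.py <<'E'
from scipy.spatial.transform import Rotation as R
H=np.array([.6371,-.2136,0]);F=np.array([.9294,-.3690,0]);Y=np.array([.3690,.9294,0]);Z=np.array([0,0,1.])
def loc():
    o=get_obs();M=R.from_quat(o["tool_rot"],scalar_first=True).as_matrix();p=o["tcp_pos"]
    d=M[:,2];t=np.degrees(np.arctan2(d@F,-d[2]))
    n=-M[:,0]
    tip=p+.017*d+.0095*n
    l=lambda q:np.round([(q-H)@F,(q-H)@Y,q[2]],4)
    print("t",round(o["clock"],2),"J",o["joints"].round(3),"tilt",t.round(1),"tcp f,y,z",l(p),"corner",l(tip),"F",o["contact_force"].round(2),"yawerr",np.degrees(np.arctan2(M[:,1]@F,M[:,1]@Y)).round(1),"roll",np.degrees(np.arcsin(M[2,1])).round(1))
    return p,M
def to(f,y,z,tilt=None):
    "target TCP in box frame; prints total tool-frame shift (with tool turned to tilt first) and rotvec"
    p,M=loc();T=H+f*F+y*Y+z*Z
    if tilt is not None:
        a=np.radians(tilt);d=np.sin(a)*F-np.cos(a)*Z;n=np.cos(a)*F+np.sin(a)*Z
        N=np.c_[-n,Y,d];print("rotvec",R.from_matrix(M.T@N).as_rotvec(degrees=True).round(1));M=N
    print("shift",(M.T@(T-p)).round(4))
E
python3 -c "
from h import *
to(-.2117,0,.065,30)"
```

```text
t 2.6 J [-0.45  -0.911  2.548  0.058  0.743 -1.664] tilt 43.7 tcp f,y,z [-0.1974  0.0222  0.2129] corner [-0.1788  0.022   0.2072] F [ 0.38 -0.28 -0.26] yawerr 0.5 roll -0.4
rotvec [-0.6 13.7 -0.2]
shift [ 0.0863 -0.0222  0.121 ]
```

Call:
{"op": "step_arm", "data": {"offset": [[0,0,0],[0,0,0],[0.0288,-0.0074,0.0403],[0.0288,-0.0074,0.0403],[0.0288,-0.0074,0.0403]], "rotation": [[-0.3,6.9,0],[-0.3,6.9,0],[0,0,0],[0,0,0],[0,0,0]]}}

```text
clock: 3.22
tcp_pos: [0.441, -0.135, 0.0676]
tool_rot: [0.255, 0.182, 0.948, -0.048]
contact_force: [0.4, -0.6, -0.0]
width: 0.005
grip_force: 0.0
```

```bash
python3 -c "
from h import *
import cv2
to(-.2117,0,.065,30)
for n in ('side','top'):
    c=read_camera(n)['color'];c=c[190:310,170:330] if n=='side' else c[150:270,240:400]
    cv2.imwrite(f'pics/a_{n}.png',c)
a=[cv2.resize(cv2.convertScaleAbs(cv2.imread(f'pics/a_{n}.png'),alpha=1.6),(400,300),interpolation=cv2.INTER_CUBIC) for n in('side','top')]
cv2.imwrite('pics/a.png',cv2.hconcat(a))"
```

```text
t 3.23 J [-0.53  -0.502  2.534  0.138  0.594 -1.815] tilt 30.1 tcp f,y,z [-0.2112  0.0007  0.0676] corner [-0.1945  0.0007  0.0577] F [ 0.4  -0.59 -0.03] yawerr 0.1 roll 0.1
rotvec [ 0.1  0.1 -0.1]
shift [ 0.0017 -0.0007  0.002 ]
```

View pics/a.png

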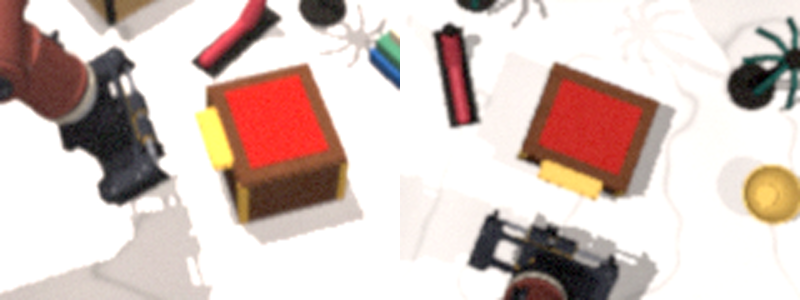

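Call:
{"op": "step_arm", "data": {"offset": [[-0.0121,-0.0002,0.007],[-0.0121,-0.0002,0.007],[-0.0121,-0.0002,0.007],[0,0,0],[0,0,0]], "rotation": [[0,0,0],[0,0,0],[0,0,0],[0,0,0],[0,0,0]]}}

```text
clock: 3.95
tcp_pos: [0.4805, -0.1509, 0.07]
tool_rot: [0.255, 0.182, 0.948, -0.048]
contact_force: [0.2, -0.1, 0.3]
width: 0.006
grip_force: 0.0
```

```bash
python3 -c "
from h import *
loc()"
```

```text
t 3.95 J [-0.511 -0.342  2.428  0.132  0.539 -1.798] tilt 30.1 tcp f,y,z [-0.1687  0.0004  0.07  ] corner [-0.1519  0.0005  0.06  ] F [ 0.16 -0.11  0.3 ] yawerr 0.0 roll 0.1
```

Call:
{"op": "step_arm", "data": {"offset": [[-0.003,0,-0.0052],[-0.003,0,-0.0052],[-0.003,0,-0.0052],[-0.003,0,-0.0052],[-0.003,0,-0.0052]], "rotation": [[0,-2,0],[0,-2,0],[0,-2,0],[0,-2,0],[0,-2,0]]}}

```text
clock: 4.58
tcp_pos: [0.478, -0.15, 0.0994]
tool_rot: [0.337, 0.177, 0.922, -0.064]
contact_force: [0.1, -0.2, -0.0]
width: 0.003
grip_force: 0.0
```

```bash
cat > shot.py <<'E'
from h import *
import cv2,sys
loc();a=[]
for n in ('side','top'):
    c=read_camera(n)['color'];c=c[190:310,170:330] if n=='side' else c[150:270,240:400]
    a.append(cv2.resize(cv2.convertScaleAbs(c,alpha=1.6),(400,300),interpolation=cv2.INTER_CUBIC))
cv2.imwrite('pics/'+sys.argv[1]+'.png',cv2.hconcat(a))
E
python3 shot.py b
```

```text
t 4.58 J [-0.538 -0.544  2.567  0.249  0.436 -1.919] tilt 40.1 tcp f,y,z [-0.1713  0.0004  0.0994] corner [-0.1531  0.0004  0.0925] F [ 0.1  -0.22 -0.02] yawerr 0.0 roll 0.1
```

View pics/b.png

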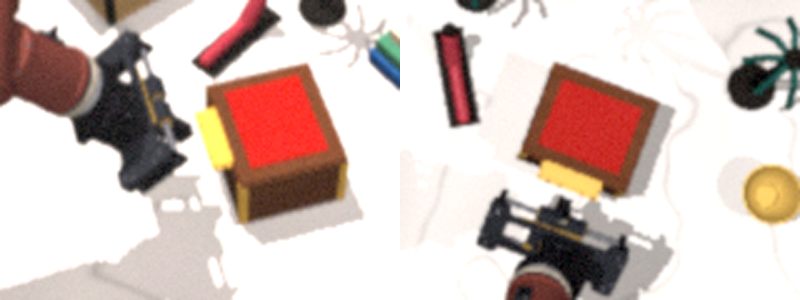

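The fingertip, at about (562,205) in the top crop, is still just in front of the tab edge, so it isn't under it yet. I'll check the calibration against the tip.

```bash
python3 - <<'E'
from h import *
p,M=loc()
tip=p+.017*M[:,2]
S=lambda n,P:((proj(n,P)-([170,190] if n=="side" else [240,150]))*2.5+([0,0] if n=="side" else [400,0])).round(0)
for nm,P in dict(tip=tip,corner=tip-.0095*M[:,0],tcp=p,tabfront=H-.165*F+.09*Z,tabL=H-.165*F+.045*Y+.09*Z,tabR=H-.165*F-.045*Y+.09*Z).items():
    print(nm,P.round(3),S("side",P),S("top",P))
E
python3 - <<'E'
import cv2,sys
sys.path.insert(0,'.')
a=cv2.imread('pics/b.png')
cv2.imwrite('pics/b2.png',cv2.hconcat([cv2.resize(a[60:220,100:260],(400,400),interpolation=cv2.INTER_CUBIC),cv2.resize(a[140:300,470:630],(400,400),interpolation=cv2.INTER_CUBIC)]))
E
```

```text
t 4.67 J [-0.538 -0.544  2.568  0.249  0.436 -1.918] tilt 40.1 tcp f,y,z [-0.1717  0.0004  0.0991] corner [-0.1535  0.0004  0.0922] F [ 0.05 -0.26  0.13] yawerr 0.0 roll 0.1
tip [ 0.488 -0.154  0.086] [206. 141.] [568. 187.]
corner [ 0.495 -0.157  0.092] [212. 137.] [570. 182.]
tcp [ 0.478 -0.15   0.099] [198. 137.] [566. 193.]
tabfront [ 0.484 -0.153  0.09 ] [203. 140.] [567. 190.]
tabL [ 0.5   -0.111  0.09 ] [193. 112.] [537. 178.]
tabR [ 0.467 -0.195  0.09 ] [213. 170.] [597. 201.]
```

View pics/b2.png

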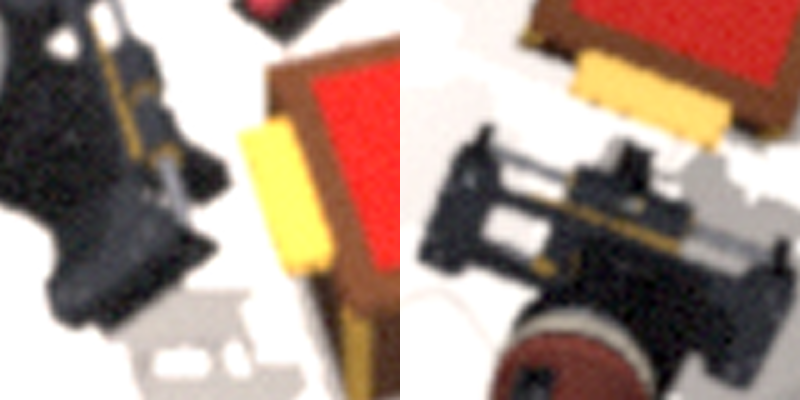

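```bash
python3 - <<'E'
from h import *
from scipy.optimize import least_squares
t=np.array([163/2.5+240,196/2.5+150]);s=np.array([191/2.5+170,134/2.5+190])
r=least_squares(lambda P:np.r_[proj("top",P)-t,proj("side",P)-s],[.48,-.15,.09])
p,M=loc();print(r.x.round(4),r.fun.round(2),"in tool",(M.T@(r.x-p)).round(4))
S=lambda n,P:((proj(n,P)-([170,190] if n=="side" else [240,150]))*2.5+([0,0] if n=="side" else [400,0])).round(0)
S2=lambda n,P:((S(n,P)-([100,60] if n=="side" else [470,140]))*2.5+([0,0] if n=="side" else [400,0])).round(0)
for nm,v in dict(tip=(0,0,.017),tipU=(-.0095,0,.017),tipUL=(-.0095,.015,.017),tipUR=(-.0095,-.015,.017),bodyU=(-.0375,0,-.053),bodyL=(0,.095,-.053),bodyR=(0,-.095,-.053),tcp=(0,0,0)).items(): print(nm,S2("side",p+M@v),S2("top",p+M@v))
E
```

```text
t 4.67 J [-0.538 -0.544  2.568  0.249  0.436 -1.918] tilt 40.1 tcp f,y,z [-0.1717  0.0004  0.0991] corner [-0.1535  0.0004  0.0922] F [ 0.05 -0.26  0.13] yawerr 0.0 roll 0.1
[ 0.4728 -0.1446  0.1048] [-0.14  0.29  0.28 -0.06] in tool [ 0.0012  0.0031 -0.0086]
tip [265. 202.] [645. 118.]
tipU [280. 192.] [650. 105.]
tipUL [270. 168.] [625.  95.]
tipUR [288. 218.] [675. 115.]
bodyU [230. 120.] [648. 135.]
bodyL [128.  12.] [462. 122.]
bodyR [225. 325.] [790. 252.]
tcp [245. 192.] [640. 132.]
```

```bash
sed -i 's/tip=p+.017\*d+.0095\*n/tip=p-.008*d+.0095*n/' h.py; python3 -c "
from h import *
to(-.2,0,.08,30);to(-.2,0,.044,30)"
```

```text
t 4.67 J [-0.538 -0.544  2.568  0.249  0.436 -1.918] tilt 40.1 tcp f,y,z [-0.1717  0.0004  0.0991] corner [-0.1696  0.0004  0.1113] F [ 0.05 -0.26  0.13] yawerr 0.0 roll 0.1
rotvec [ 0.1 10.1 -0.1]
shift [ 0.034  -0.0004  0.0024]
t 4.67 J [-0.538 -0.544  2.568  0.249  0.436 -1.918] tilt 40.1 tcp f,y,z [-0.1717  0.0004  0.0991] corner [-0.1696  0.0004  0.1113] F [ 0.05 -0.26  0.13] yawerr 0.0 roll 0.1
rotvec [ 0.1 10.1 -0.1]
shift [ 0.052  -0.0004  0.0335]
```

Call:
{"op": "step_arm", "data": {"offset": [[0.0,0,0],[0.034,0,0.0024],[0.018,0,0.0311],[0,0,0],[0,0,0]], "rotation": [[0,10.1,0],[0,0,0],[0,0,0],[0,0,0],[0,0,0]]}}

```text
clock: 5.3
tcp_pos: [0.4525, -0.14, 0.045]
tool_rot: [0.254, 0.182, 0.949, -0.048]
contact_force: [-0.6, -0.2, 0.8]
width: 0.006
grip_force: 0.0
```

Call:
{"op": "step_arm", "data": {"offset": [[-0.012,0,0.007],[-0.012,0,0.007],[-0.008,0,0.0045],[-0.008,0,0.0045],[0,0,0]], "rotation": [[0,0,0],[0,0,0],[0,0,0],[0,0,0],[0,0,0]]}}

```text
clock: 5.92
tcp_pos: [0.4951, -0.1569, 0.0441]
tool_rot: [0.254, 0.182, 0.949, -0.048]
contact_force: [-0.1, 0.3, -1.7]
width: 0.009
grip_force: 0.0
```

```bash
python3 shot.py c
```

```text
t 5.92 J [-0.504 -0.224  2.398  0.147  0.452 -1.811] tilt 29.9 tcp f,y,z [-0.1529  0.0003  0.0441] corner [-0.1486  0.0003  0.0558] F [-0.1   0.3  -1.74] yawerr 0.0 roll 0.1
```

View pics/c.png

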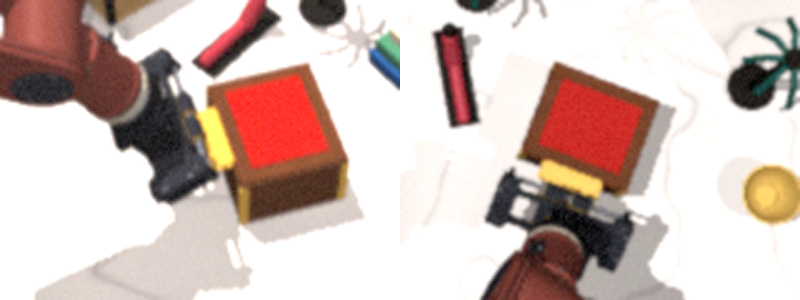

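Call:
{"op": "step_arm", "data": {"offset": [[-0.0055,0,-0.0092],[-0.0057,0,-0.0092],[-0.0058,0,-0.0092],[-0.0058,0,-0.0092],[-0.006,0,-0.0092]], "rotation": [[0,-0.8,0],[0,-0.8,0],[0,-0.8,0],[0,-0.8,0],[0,-0.8,0]]}}

```text
clock: 6.65
tcp_pos: [0.4953, -0.1571, 0.0992]
tool_rot: [0.288, 0.18, 0.939, -0.054]
contact_force: [-1.1, 0.1, -0.2]
width: 0.004
grip_force: 0.4
```

```bash
python3 -c "
from h import *
to(-.133,0,.141,34)"; python3 shot.py d
```

```text
t 6.65 J [-0.513 -0.398  2.43   0.153  0.524 -1.814] tilt 34.0 tcp f,y,z [-0.1526  0.0002  0.0992] corner [-1.492e-01  1.000e-04  1.112e-01] F [-1.13  0.12 -0.23] yawerr 0.1 roll 0.1
rotvec [ 0.1  0.  -0.1]
shift [-0.0396 -0.0002 -0.0236]
t 6.65 J [-0.513 -0.398  2.43   0.153  0.524 -1.814] tilt 34.0 tcp f,y,z [-0.1526  0.0002  0.0992] corner [-1.492e-01  1.000e-04  1.112e-01] F [-1.13  0.12 -0.23] yawerr 0.1 roll 0.1
```

View pics/d.png

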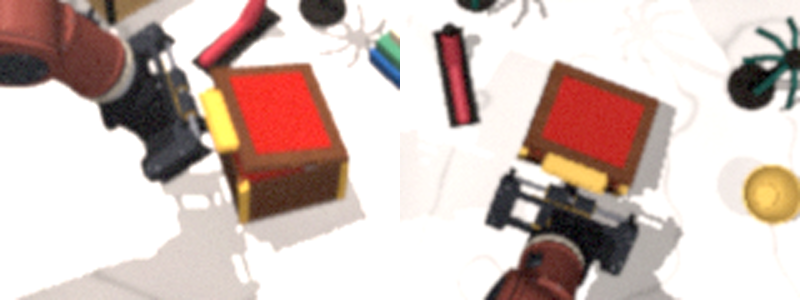

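The lid is raised: there's an open gap at its front right in the side crop, and the fingertip is under the tab. I'll carry on along the arc.

Call:
{"op": "step_arm", "data": {"offset": [[-0.008,0,-0.0046],[-0.008,0,-0.0046],[-0.008,0,-0.0045],[-0.008,0,-0.0043],[-0.0082,0,-0.0042]], "rotation": [[0,-1.2,0],[0,-1.2,0],[0,-1.2,0],[0,-1.2,0],[0,-1.2,0]]}}

```text
clock: 7.38
tcp_pos: [0.5135, -0.1645, 0.1408]
tool_rot: [0.337, 0.177, 0.923, -0.064]
contact_force: [-0.5, -0.5, -1.0]
width: 0.004
grip_force: 0.4
```

```bash
python3 -c "
from h import *
to(-.104,0,.176,40)"
```

```text
t 7.38 J [-0.518 -0.478  2.442  0.194  0.491 -1.848] tilt 40.1 tcp f,y,z [-0.133   0.      0.1408] corner [-0.1309 -0.      0.1531] F [-0.51 -0.51 -0.96] yawerr 0.1 roll 0.1
rotvec [ 0.   0.1 -0.1]
shift [-0.0448 -0.     -0.0083]
```

Call:
{"op": "step_arm", "data": {"offset": [[-0.009,0,-0.0017],[-0.009,0,-0.0017],[-0.009,0,-0.0015],[-0.009,0,-0.0012],[-0.009,0,-0.001]], "rotation": [[0,-1,0],[0,-1,0],[0,-1,0],[0,-1,0],[0,-1,0]]}}

```text
clock: 8.0
tcp_pos: [0.5401, -0.1751, 0.1757]
tool_rot: [0.376, 0.174, 0.907, -0.071]
contact_force: [0.8, 0.7, 0.1]
width: 0.004
grip_force: 0.4
```

```bash
python3 -c "
from h import *
to(-.0735,0,.199,45)"
```

```text
t 8.0 J [-0.516 -0.483  2.417  0.233  0.437 -1.879] tilt 45.0 tcp f,y,z [-0.1044 -0.      0.1757] corner [-0.1033 -0.      0.1881] F [0.83 0.66 0.09] yawerr 0.1 roll 0.1
rotvec [ 0.   0.  -0.1]
shift [-0.0383  0.      0.0054]
```

```bash
cat > red.py <<'E'
from h import *
import cv2
loc()
for n in("side","top"):
    c=read_camera(n)["color"].astype(int);b,g,r=c[...,0],c[...,1],c[...,2]
    m=((r>90)&(g<45)&(b<45)).astype(np.uint8);y=((r>110)&(g>80)&(b<80)&(r-b>70)).astype(np.uint8)
    for k,mm in(("red",m),("yel",y)):
        N,_,st,ce=cv2.connectedComponentsWithStats(mm)
        i=[j for j in range(1,N) if st[j,4]>25 and 220<ce[j][0]<345 and 150<ce[j][1]<270]
        print(n,k,[(st[j,:].tolist(),ce[j].round(0).tolist()) for j in i])
for th in (0,.8,1.2,1.6,2.0):
    u=np.array([-np.cos(th),0,np.sin(th)]);P=lambda r:H+.0855*Z+r*(u[0]*F+u[2]*Z)
    print(th,"panel mid",[proj(n,P(.07)).round(0).tolist() for n in C],"tab",[proj(n,P(.155)).round(0).tolist() for n in C])
E
python3 red.py
```

```text
t 8.0 J [-0.516 -0.483  2.417  0.233  0.437 -1.879] tilt 45.0 tcp f,y,z [-0.1044 -0.      0.1757] corner [-0.1033 -0.      0.1881] F [0.83 0.66 0.09] yawerr 0.1 roll 0.1
side red [([272, 208, 34, 39, 604], [289.0, 227.0]), ([260, 230, 31, 33, 389], [273.0, 249.0])]
side yel [([263, 209, 15, 25, 182], [270.0, 222.0])]
top red [([257, 165, 7, 13, 49], [260.0, 171.0]), ([302, 178, 36, 27, 534], [320.0, 191.0]), ([294, 198, 16, 16, 140], [300.0, 207.0]), ([318, 211, 7, 7, 32], [321.0, 214.0])]
top yel [([303, 199, 26, 15, 153], [316.0, 206.0])]
0 panel mid [[280.0, 240.0], [316.0, 201.0]] tab [[254.0, 246.0], [308.0, 223.0]]
0.8 panel mid [[287.0, 229.0], [320.0, 193.0]] tab [[269.0, 222.0], [316.0, 207.0]]
1.2 panel mid [[295.0, 224.0], [323.0, 186.0]] tab [[286.0, 211.0], [323.0, 191.0]]
1.6 panel mid [[303.0, 221.0], [326.0, 179.0]] tab [[306.0, 204.0], [330.0, 174.0]]
2.0 panel mid [[311.0, 221.0], [328.0, 172.0]] tab [[325.0, 202.0], [336.0, 158.0]]
```

Call:
{"op": "step_arm", "data": {"offset": [[-0.0077,0,0.001],[-0.0077,0,0.001],[-0.0077,0,0.001],[-0.0077,0,0.001],[-0.0077,0,0.001]], "rotation": [[0,0,0],[0,0,0],[0,0,0],[0,0,0],[0,0,0]]}}

```text
clock: 8.72
tcp_pos: [0.5687, -0.1865, 0.1993]
tool_rot: [0.376, 0.174, 0.907, -0.071]
contact_force: [-1.1, 0.3, -0.5]
width: 0.008
grip_force: 0.3
```

Call:
{"op": "step_arm", "data": {"offset": [[-0.007,0,0.0029],[-0.007,0,0.0029],[-0.007,0,0.0029],[-0.007,0,0.0029],[-0.007,0,0.0029]], "rotation": [[0,0,0],[0,0,0],[0,0,0],[0,0,0],[0,0,0]]}}

```text
clock: 9.35
tcp_pos: [0.6012, -0.1995, 0.2135]
tool_rot: [0.376, 0.174, 0.907, -0.071]
contact_force: [-0.4, -0.2, -0.8]
width: 0.003
grip_force: 0.2
```

```bash
python3 red.py | head -6; python3 -c "
from h import *
to(-.001,0,.2185,45)"
```

```text
t 9.35 J [-0.492 -0.319  2.23   0.184  0.457 -1.815] tilt 44.9 tcp f,y,z [-3.850e-02 -1.000e-04  2.135e-01] corner [-3.750e-02 -2.000e-04  2.259e-01] F [-0.43 -0.18 -0.75] yawerr 0.1 roll 0.1
side red [([257, 229, 35, 35, 519], [274.0, 247.0])]
side yel [([287, 199, 9, 21, 46], [292.0, 211.0]), ([289, 232, 11, 20, 109], [294.0, 241.0])]
top red [([258, 165, 6, 15, 46], [260.0, 171.0]), ([298, 199, 10, 8, 52], [303.0, 202.0]), ([295, 210, 11, 5, 26], [300.0, 212.0])]
top yel [([312, 182, 25, 11, 89], [322.0, 187.0])]
0 panel mid [[280.0, 240.0], [316.0, 201.0]] tab [[254.0, 246.0], [308.0, 223.0]]
t 9.45 J [-0.492 -0.319  2.229  0.184  0.457 -1.815] tilt 45.0 tcp f,y,z [-0.0381 -0.0003  0.2142] corner [-0.037  -0.0003  0.2266] F [ 0.33  0.85 -0.35] yawerr 0.1 roll 0.1
rotvec [ 0.   0.  -0.1]
shift [-0.0293  0.0003  0.0232]
```

Call:
{"op": "step_arm", "data": {"offset": [[-0.0059,0,0.0046],[-0.0059,0,0.0046],[-0.0059,0,0.0046],[-0.0059,0,0.0046],[-0.0059,0,0.0046]], "rotation": [[0,0,0],[0,0,0],[0,0,0],[0,0,0],[0,0,0]]}}

```text
clock: 10.07
tcp_pos: [0.6358, -0.2133, 0.2181]
tool_rot: [0.376, 0.174, 0.907, -0.071]
contact_force: [1.1, 0.4, -1.1]
width: 0.006
grip_force: 0.1
```

Call:
{"op": "step_arm", "data": {"offset": [[-0.0042,0,0.0042],[-0.0042,0,0.0042],[-0.0042,0,0.0042],[0,0,0],[0,0,0]], "rotation": [[0,0,0],[0,0,0],[0,0,0],[0,0,0],[0,0,0]]}}

```text
clock: 10.7
tcp_pos: [0.6518, -0.2196, 0.2179]
tool_rot: [0.376, 0.174, 0.907, -0.071]
contact_force: [0.2, 0.1, -0.5]
width: 0.008
grip_force: 0.0
```

```bash
python3 red.py
```

```text
t 10.7 J [-0.477 -0.168  2.1    0.169  0.434 -1.793] tilt 44.9 tcp f,y,z [ 1.580e-02 -2.000e-04  2.179e-01] corner [ 1.690e-02 -2.000e-04  2.302e-01] F [ 0.18  0.07 -0.49] yawerr 0.1 roll 0.1
side red [([257, 227, 34, 37, 621], [274.0, 245.0])]
side yel [([310, 191, 14, 26, 131], [316.0, 204.0]), ([289, 232, 11, 20, 95], [294.0, 241.0]), ([265, 262, 5, 9, 26], [267.0, 265.0])]
top red [([257, 165, 6, 12, 38], [259.0, 170.0]), ([294, 193, 17, 22, 231], [302.0, 203.0])]
top yel [([323, 156, 23, 9, 32], [334.0, 160.0])]
0 panel mid [[280.0, 240.0], [316.0, 201.0]] tab [[254.0, 246.0], [308.0, 223.0]]
0.8 panel mid [[287.0, 229.0], [320.0, 193.0]] tab [[269.0, 222.0], [316.0, 207.0]]
1.2 panel mid [[295.0, 224.0], [323.0, 186.0]] tab [[286.0, 211.0], [323.0, 191.0]]
1.6 panel mid [[303.0, 221.0], [326.0, 179.0]] tab [[306.0, 204.0], [330.0, 174.0]]
2.0 panel mid [[311.0, 221.0], [328.0, 172.0]] tab [[325.0, 202.0], [336.0, 158.0]]
```

Call:
{"op": "step_arm", "data": {"offset": [[0.02,0,-0.02],[0.031,0,-0.031],[0.031,0,-0.031],[0,0,0],[0,0,0]], "rotation": [[0,0,0],[0,0,0],[0,0,0],[0,0,0],[0,0,0]]}}

```text
clock: 11.42
tcp_pos: [0.5447, -0.1772, 0.2194]
tool_rot: [0.377, 0.174, 0.907, -0.072]
contact_force: [0.6, 0.5, -0.0]
width: 0.009
grip_force: 0.0
```

Call:
{"op": "step_arm", "data": {"offset": [[0,0,0],[0,0,0],[0,0,0],[0,0,0],[0,0,0]], "rotation": [[0,9,0],[0,9,0],[0,9,0],[0,9,0],[0,9,0]]}}

```text
clock: 12.05
tcp_pos: [0.5459, -0.1776, 0.2182]
tool_rot: [-0.002, 0.188, 0.982, 0.001]
contact_force: [0.3, 0.1, 0.0]
width: 0.007
grip_force: 0.0
```

```bash
python3 -c "
from h import *
to(-.092,0,.14,0)"; python3 red.py | head -5|tail -4; python3 shot.py e
```

```text
t 12.05 J [-4.530e-01  9.300e-02  1.640e+00  1.000e-03  1.413e+00 -1.645e+00] tilt -0.3 tcp f,y,z [-9.810e-02 -2.000e-04  2.182e-01] corner [-8.850e-02 -2.000e-04  2.262e-01] F [0.29 0.05 0.05] yawerr 0.1 roll 0.1
rotvec [ 0.1 -0.3 -0.1]
shift [-0.0061  0.0002  0.0782]
side red [([257, 226, 34, 37, 600], [273.0, 245.0])]
side yel [([316, 192, 16, 27, 206], [323.0, 205.0]), ([289, 232, 11, 20, 100], [294.0, 241.0]), ([265, 262, 5, 16, 38], [267.0, 267.0])]
top red [([257, 165, 7, 15, 41], [260.0, 171.0]), ([294, 202, 8, 10, 54], [297.0, 206.0]), ([305, 211, 26, 13, 186], [319.0, 216.0])]
top yel [([321, 152, 26, 14, 151], [334.0, 158.0])]
t 12.15 J [-0.453  0.1    1.64   0.002  1.41  -1.645] tilt -0.4 tcp f,y,z [-0.0973 -0.0004  0.2144] corner [-0.0877 -0.0005  0.2223] F [0.01 0.37 0.02] yawerr 0.1 roll 0.1
```

View pics/e.png

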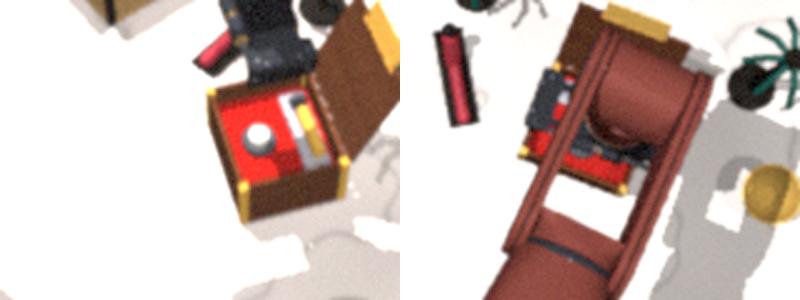

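The lid rests open at its stop, and the white button shows in the side crop at (258,135). I'll hover low over it and check the fingertip there.

Call:
{"op": "step_arm", "data": {"offset": [[-0.002,0,0.02],[-0.002,0,0.03],[-0.002,0,0.025],[0,0,0],[0,0,0]], "rotation": [[0,0,0],[0,0,0],[0,0,0],[0,0,0],[0,0,0]]}}

```text
clock: 12.88
tcp_pos: [0.5498, -0.1789, 0.1443]
tool_rot: [0.001, 0.188, 0.982, 0.001]
contact_force: [0.5, 0.9, 0.7]
width: 0.005
grip_force: 0.0
```

```bash
python3 - <<'E'
from h import *
import cv2
p,M=loc()
S=lambda P:((proj("side",P)-[225,190])*6).round(0)
print("button",S(H-.092*F+.074*Z), "raw",proj("side",H-.092*F+.074*Z),ray("side",(273.2,244),.074))
print("tip17",S(p+.017*M[:,2]),"tip-8",S(p-.008*M[:,2]))
c=read_camera("side")["color"][190:290,225:345]
cv2.imwrite("pics/f.png",cv2.resize(cv2.convertScaleAbs(c,alpha=1.6),(720,600),interpolation=cv2.INTER_CUBIC))
E
```

```text
t 12.88 J [-0.452  0.156  1.713  0.002  1.272 -1.645] tilt 0.1 tcp f,y,z [-0.0939  0.      0.1443] corner [-0.0845  0.      0.1523] F [0.48 0.87 0.7 ] yawerr 0.1 roll 0.1
button [291. 321.] raw [273.48679773 243.47296454] [ 0.5496245 -0.1806495  0.074    ]
tip17 [289. 263.] tip-8 [290. 235.]
```

View pics/f.png

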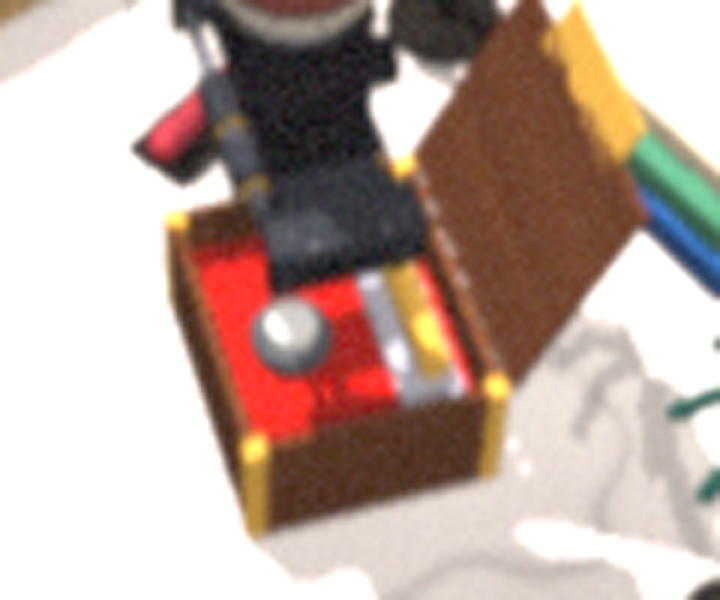

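The button in the crop, at (290,325), matches the prediction of (291,321). The fingertip is hidden behind the gripper body, so I'll go down by force.

Call:
{"op": "step_arm", "data": {"offset": [[0,0,0.02],[-0.001,0,0.018],[0,0,0.008],[0,0,0],[0,0,0]], "rotation": [[0,0,0],[0,0,0],[0,0,0],[0,0,0],[0,0,0]]}}

```text
clock: 13.55
tcp_pos: [0.551, -0.1793, 0.0974]
tool_rot: [0.0, 0.188, 0.982, 0.001]
contact_force: [0.3, -0.4, 0.5]
width: 0.005
grip_force: 0.0
```

Call:
{"op": "step_arm", "data": {"offset": [[0,0,0.002],[0,0,0.002],[0,0,0.002],[0,0,0.002],[0,0,0]], "rotation": [[0,0,0],[0,0,0],[0,0,0],[0,0,0],[0,0,0]]}}

```text
clock: 14.18
tcp_pos: [0.5504, -0.179, 0.0888]
tool_rot: [-0.0, 0.188, 0.982, 0.001]
contact_force: [-0.1, -0.4, -0.3]
width: 0.005
grip_force: 0.0
```

Call:
{"op": "step_arm", "data": {"offset": [[0,0,0.003],[0,0,0.003],[0,0,0.003],[0,0,0.003],[0,0,0]], "rotation": [[0,0,0],[0,0,0],[0,0,0],[0,0,0],[0,0,0]]}}

```text
clock: 14.8
tcp_pos: [0.5504, -0.179, 0.0767]
tool_rot: [-0.001, 0.188, 0.982, 0.001]
contact_force: [-0.3, -0.3, -0.6]
width: 0.007
grip_force: 0.0
```

Call:
{"op": "step_arm", "data": {"offset": [[0,0,0.002],[0,0,0.002],[0,0,0.002],[0,0,0],[0,0,0]], "rotation": [[0,0,0],[0,0,0],[0,0,0],[0,0,0],[0,0,0]]}}

```text
clock: 15.42
tcp_pos: [0.5507, -0.1791, 0.0712]
tool_rot: [-0.0, 0.188, 0.982, 0.001]
contact_force: [-1.4, 0.8, 0.2]
width: 0.006
grip_force: 0.0
```

Call:
{"op": "step_arm", "data": {"offset": [[0,0,0.002],[0,0,0.002],[0,0,0.002],[0,0,0],[0,0,0]], "rotation": [[0,0,0],[0,0,0],[0,0,0],[0,0,0],[0,0,0]]}}

```text
clock: 16.05
tcp_pos: [0.5507, -0.1791, 0.0651]
tool_rot: [-0.0, 0.188, 0.982, 0.001]
contact_force: [0.0, -0.2, -0.5]
width: 0.008
grip_force: 0.0
```

```bash
python3 - <<'E'
from h import *
import cv2
p,M=loc()
c=read_camera("side")["color"]
cv2.imwrite("pics/g.png",c)
hsv=c[225:262,255:295].astype(int);w=(hsv.min(2)>95)
print("white px near button",w.sum(), np.argwhere(w).mean(0)+[225,255] if w.any() else None)
p0=cv2.imread("pics/e.png")
# gripper body lower edge below predictions
S=lambda P:proj("side",P).round(1)
print("button",S(H-.092*F+.074*Z),"tip-8",S(p-.008*M[:,2]),"tip+17",S(p+.017*M[:,2]),"bodyfrontR",S(p+M@[.0375,-.095,-.053]),S(p+M@[-.0375,-.095,-.053]))
g=c[:,:,:].max(2)
for col in(265,270,275,280): print(col,g[215:262:2,col].tolist())
E
```

```text
t 16.05 J [-0.452  0.25   1.765  0.002  1.128 -1.645] tilt -0.0 tcp f,y,z [-0.0931  0.0002  0.0651] corner [-0.0836  0.0002  0.0731] F [ 0.01 -0.24 -0.51] yawerr 0.0 roll 0.1
white px near button 68 [254.52941176 265.02941176]
button [273.5 243.5] tip-8 [273.1 243.7] tip+17 [273. 248.] bodyfrontR [270.8 263.9] [294.8 257.8]
265 [25, 17, 23, 30, 29, 57, 72, 58, 59, 58, 54, 73, 86, 141, 152, 149, 151, 157, 168, 167, 160, 134, 112, 99]
270 [31, 21, 21, 23, 25, 22, 22, 24, 26, 24, 35, 44, 38, 40, 37, 48, 54, 30, 30, 57, 112, 143, 165, 163]
275 [47, 24, 20, 27, 20, 21, 30, 25, 21, 19, 36, 37, 40, 38, 47, 59, 57, 33, 19, 60, 102, 102, 101, 82]
280 [26, 25, 27, 26, 19, 20, 24, 21, 24, 30, 40, 37, 39, 43, 50, 59, 47, 27, 39, 93, 103, 101, 89, 66]
```

Call:
{"op": "step_arm", "data": {"offset": [[0,0,0.001],[0,0,0.001],[0,0,0.001],[0,0,0],[0,0,0]], "rotation": [[0,0,0],[0,0,0],[0,0,0],[0,0,0],[0,0,0]]}}

```text
clock: 16.73
tcp_pos: [0.5506, -0.1791, 0.0621]
tool_rot: [-0.0, 0.188, 0.982, 0.001]
contact_force: [0.4, 0.2, 0.0]
width: 0.007
grip_force: 0.0
```

Call:
{"op": "step_arm", "data": {"offset": [[0,0,0.001],[0,0,0.001],[0,0,0.001],[0,0,0],[0,0,0]], "rotation": [[0,0,0],[0,0,0],[0,0,0],[0,0,0],[0,0,0]]}}

```text
clock: 17.35
tcp_pos: [0.5507, -0.1791, 0.0591]
tool_rot: [-0.0, 0.188, 0.982, 0.001]
contact_force: [-0.2, -0.5, -0.1]
width: 0.001
grip_force: 0.0
```

Call:
{"op": "step_arm", "data": {"offset": [[0,0,0.001],[0,0,0.001],[0,0,0.001],[0,0,0.001],[0,0,0]], "rotation": [[0,0,0],[0,0,0],[0,0,0],[0,0,0],[0,0,0]]}}

```text
clock: 17.98
tcp_pos: [0.5506, -0.179, 0.055]
tool_rot: [-0.0, 0.188, 0.982, 0.001]
contact_force: [-0.7, -0.5, -0.7]
width: 0.006
grip_force: 0.0
```

```bash
python3 - <<'E'
from h import *
import cv2
p,M=loc()
c=read_camera("side")["color"];cv2.imwrite("pics/g2.png",c)
a=cv2.imread("pics/g.png")
print([proj("side",p+M@[x,y,z]).round(1).tolist() for x,y,z in((.0375,-.095,-.053),(-.0375,-.095,-.053),(.0375,-.095,-.028))])
E
```

```text
t 17.98 J [-0.452  0.263  1.77   0.002  1.11  -1.645] tilt -0.1 tcp f,y,z [-0.0932  0.0002  0.055 ] corner [-0.0837  0.0002  0.063 ] F [-0.68 -0.54 -0.74] yawerr 0.1 roll 0.1
[[270.7, 265.7], [294.6, 259.6], [270.6, 270.0]]
```

Call:
{"op": "step_arm", "data": {"offset": [[0,0,0.001],[0,0,0.001],[0,0,0.001],[0,0,0.001],[0,0,0]], "rotation": [[0,0,0],[0,0,0],[0,0,0],[0,0,0],[0,0,0]]}}

```text
clock: 18.65
tcp_pos: [0.5508, -0.1791, 0.0512]
tool_rot: [-0.0, 0.188, 0.982, 0.001]
contact_force: [-0.5, 0.0, 2.0]
width: 0.001
grip_force: 1.3
```

Call:
{"op": "step_arm", "data": {"offset": [[0,0,0.001],[0,0,0.001],[0,0,0.001],[0,0,0.001],[0,0,0]], "rotation": [[0,0,0],[0,0,0],[0,0,0],[0,0,0],[0,0,0]]}}

```text
clock: 19.27
tcp_pos: [0.5508, -0.1791, 0.0483]
tool_rot: [-0.0, 0.188, 0.982, 0.001]
contact_force: [-4.2, 1.6, 10.9]
width: 0.005
grip_force: 5.6
```

```bash
python3 - <<'E'
from h import *
import cv2
loc()
c=read_camera("side")["color"];cv2.imwrite("pics/g3.png",c)
def m(c):
    c=c.astype(int)
    for r in range(218,270,2):
        s=""
        for k in range(246,312):
            b,g,R_=c[r,k];s+= "Y" if R_>110 and g>75 and b<70 else "r" if R_>70 and g<35 else "#" if max(b,g,R_)<50 else "b" if R_>b*1.4 and R_<90 else "w" if min(b,g,R_)>105 else "g"
        print(r,s)
m(cv2.imread("pics/g.png"));m(c)
E
```

```text
t 19.27 J [-0.452  0.272  1.773  0.002  1.097 -1.645] tilt -0.0 tcp f,y,z [-0.0929  0.0002  0.0483] corner [-0.0834  0.0002  0.0563] F [-4.24  1.64 10.87] yawerr 0.0 roll 0.1
218 wwwwwgg#####gggggg##########################bYYYYgbbbbbbbbbbbbbbbb
220 wwwwwwwwggggggggg###########################bbbbggbbbbbbbbbbbbbbbb
222 wwwwwwwwwwwwwgggg##########################bbgbbgggbbbbbbbbbbbbbbb
224 wwwwwwwwwwwwgg#ggg#######################rrrggbbbgggbbbbbbbbbbbbbb
226 wwwwwwwggYYbb##gbbbb####################bbgggggrbbggbbbbbbbbbbbbbb
228 wwwwwwwYYYbb###bgggg#####################gggggggrbbggbbbbbbbbbbbbb
230 wwwwwwwgbgbbbbbb#gggg########################gggrbbbgggbbbbbbbbbbb
232 wwwwwwwbbbggrrrrb#ggg####################bbYYYggggbbgYgbbbbbbbbbbb
234 wwwwwwwbbbggrrrrrbggggg##################ggYggggYggbbgggbbbbbbbbbb
236 wwwwwwwgbbbgggrrrgbbbbbb##################bYYYYYgYgrbbgggbbbbbbbbb
238 wwwwwwwgb#bggggrrrgbbggg######################bYggggrbbggbbbbbbbbb
240 wwwwwwwgbbbbgggggrrrgbgg#######################bYYYggrbbggbbbbbbbb
242 wwwwwwwwgbbbbggrgrrrrbg#########g###############gYggggbbggbbbbbbbb
24
[... 2066 characters left out ...]
wwwwwwgbbbggggrgrr#gggggggggg#############ggYYYYYgggrbbggbbbb
252 wwwwwwwwwwwgbbbbgggrrrrb####################ggggwggYggwwggbbbggbbb
254 wwwwwwwwwwwwgb#bbggrgrrr############bbbrrrrrgggggggwwwwwggbbgYYYgg
256 wwwwwwwwwwwwwgb#bgggggrrb###bbbrrrrrrrrrrrrrrbggggggggggbbbbgYYgww
258 wwwwwwwwwwwwwwb#bbgggggrrrrrrrrrrrrrrrrrrrrrbbbbbbbbbbbbbbbbgYYgww
260 wwwwwwwwwwwwwwgb#bbgggggrrrrrrrrrrrrbbbbbbbbbbbbb#bbbbbbbbbbgYYwww
262 wwwwwwwwwwwwwwwgbbbgYgggrrrrbbbbbbbbbbbbbbbbbbbbbbbbbbbbb#bbgYgwww
264 wwwwwwwwwwwwwwwgbbbYYYYgbbbbbbbbbbbbbbbbbbbbbbbbbbbbbb#bb#bbgYgwww
266 wwwwwwwwwwwwwwwwgbbgYYYgbbbbbbbbbbbbbbbbbbbbbbbbbbbbbbbbbbbgYYgwww
268 wwwwwwwwwwwwwwwwwgbgYYYgbbbbbbbbbbbbbbb#bbbbbbbbbbb#bbbbbbbgYgwwww
```

Call:
{"op": "step_arm", "data": {"offset": [[0,0,0.001],[0,0,0],[0,0,0],[0,0,0],[0,0,0]], "rotation": [[0,0,0],[0,0,0],[0,0,0],[0,0,0],[0,0,0]]}}

```text
clock: 19.95
tcp_pos: [0.5509, -0.1792, 0.0482]
tool_rot: [-0.0, 0.188, 0.982, 0.001]
contact_force: [-6.2, 2.7, 17.3]
width: 0.005
grip_force: 8.4
```

Call:
{"op": "step_arm", "data": {"offset": [[0,0,-0.0015],[0,0,-0.0015],[0,0,0],[0,0,0],[0,0,0]], "rotation": [[0,0,0],[0,0,0],[0,0,0],[0,0,0],[0,0,0]]}}

```text
clock: 20.58
tcp_pos: [0.5508, -0.1791, 0.0491]
tool_rot: [-0.0, 0.188, 0.982, 0.001]
contact_force: [0.4, -1.3, 3.4]
width: 0.007
grip_force: 1.8
```

Call:
{"op": "step_arm", "data": {"offset": [[0,0,-0.001],[0,0,-0.001],[0,0,0],[0,0,0],[0,0,0]], "rotation": [[0,0,0],[0,0,0],[0,0,0],[0,0,0],[0,0,0]]}}

```text
clock: 21.2
tcp_pos: [0.5508, -0.1791, 0.0512]
tool_rot: [-0.0, 0.188, 0.982, 0.001]
contact_force: [0.4, -0.8, 2.8]
width: 0.009
grip_force: 1.3
```

The force profile on the way back up, 3.4 N then 2.8 N, fits the button's spring, and the hard stop was reached. Now I'll retreat.

Call:
{"op": "step_arm", "data": {"offset": [[0,0,-0.02],[0,0,-0.04],[0,0,-0.05],[0,0,-0.05],[0,0,0]], "rotation": [[0,0,0],[0,0,0],[0,0,0],[0,0,0],[0,0,0]]}}

```text
clock: 21.82
tcp_pos: [0.5533, -0.1806, 0.2178]
tool_rot: [0.005, 0.188, 0.982, -0.0]
contact_force: [0.3, -0.3, 0.5]
width: 0.006
grip_force: 0.0
```

Call:
{"op": "step_arm", "data": {"offset": [[0.03,0,0],[0.04,0,0],[0.03,0,0],[0,0,0],[0,0,0]], "rotation": [[0,0,0],[0,0,0],[0,0,0],[0,0,0],[0,0,0]]}}

```text
clock: 22.45
tcp_pos: [0.4579, -0.1425, 0.2112]
tool_rot: [-0.0, 0.188, 0.982, 0.001]
contact_force: [0.0, -0.3, -0.3]
width: 0.003
grip_force: 0.0
```

```bash
python3 red.py | head -5; python3 -c "
from plant import *
print(finish_job())"
```

```text
t 22.45 J [-0.468 -0.14   1.882  0.002  1.4   -1.66 ] tilt -0.0 tcp f,y,z [-0.1928 -0.      0.2112] corner [-0.1832 -0.      0.2192] F [ 0.01 -0.34 -0.27] yawerr 0.1 roll 0.1
side red [([256, 226, 35, 37, 611], [273.0, 245.0])]
side yel [([316, 191, 16, 27, 199], [323.0, 205.0]), ([289, 232, 12, 20, 107], [294.0, 241.0])]
top red [([257, 165, 7, 13, 50], [260.0, 171.0]), ([294, 190, 45, 22, 324], [313.0, 201.0])]
top yel [([321, 152, 26, 14, 146], [334.0, 158.0]), ([313, 187, 19, 9, 67], [322.0, 191.0])]
the job is handed in; nothing more can be done
None
```

The music box lid is resting open on its stop, the play button was pressed to its stop and released, and the job is handed in at about 22.5 s; no verdict came back.

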